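Shut a lever-arch file and clamp its slips

TASK

The small lever-arch file lying open on the counter has its paper slips on the posts, but its arches still stand open. With your fingertips, push the upright metal lever over toward the spine until it snaps down flat and the arches are shut on the posts, and press the black clamping bar down the posts until it lies on the slips, in whichever order you like. Pick nothing up: only push and press, keep the file where it lies, leave the things on and around it alone, and finish with your hand clear.

Things in the scene. Friction and masses are not known exactly. Their poses are not given: they have to be found in the camera images.
- file: Grey lever-arch file lying open and loose, about 0.88 kg (over about 5 N sideways slides it). Origin: on the counter under the middle of the lever's axis. x along the spine (at yaw 0 away from the robot), y from the pages toward spine and front cover (at yaw 0 to the left), z up. Panels 6.5 mm thick, 236 mm in x; y: back cover -126 to 66, spine 69 to 119, front cover 122 to 300 mm.
- pages_top (a point): Middle of the top of the stack of slips, 24.5 mm above the counter. The stack is fixed in the file: 206 mm in the file's x, y -120 to -18 mm. Two fixed upright steel posts, 4 mm thick, pass through it at x = +-40, y = -28 mm; their tips are 55.5 mm above the counter.
- lever (a joint): Over-centre steel lever amid the mechanism, a tongue 17 mm wide. Axis along the file's x at y = 0, 15.5 mm above the counter. 0 = upright (arches open), 1.45 rad = flat toward the spine, +y (arches shut). A spring drives it away from its centre, 0.72 rad: about 3 N at the tip starts it, ever less to the centre; beyond, it snaps on by itself. Fingers have 70 mm of free width (x) between the arches.
- lever_tip (a point): Centre of the lever's rolled tip (7 mm thick), 60 mm from the hinge: upright it stands 75.5 mm above the counter, flat about 21.5 mm above it and 60 mm in +y from the hinge.
- arches (a joint): The two steel wire arches (3.8 mm thick, at x = +-40 mm, hinged at y = 16 mm on the spine side of the lever), which the lever moves: 0 = open, tilted toward the spine, tips about 74 mm above the counter; 0.75 rad = shut, tips on the posts, tops about 74 mm above the counter.
- bar (a joint): Black clamping bar, 112 x 19 mm in the file's x and y, up to 5 mm thick, which slides on the two posts (centre at y = -28 mm). Value in m: 0 = raised, 0.020 = down on the slips; it starts raised, between 0 and 0.005. It stays where it is left: pushing it down takes about 3 N.
- bar_top (a point): Middle of the clamping bar's upper face, the place to press, between the posts: 48 mm above the counter at joint value 0, 28 mm when the bar lies on the slips.
- clip: Black binder clip, 32 x 40 x 16 mm, lying loose on the slips well away from the bar: leave it. Origin under its middle.
- pencil: Green pencil, 160 mm long, lying on the front cover: leave it.
- eraser: Eraser in a grey sleeve, 23 x 52 x 13 mm, lying on the front cover: leave it.
- stamp: Wooden rubber stamp, 73 mm tall, standing on the counter to the right, near its front edge: leave it.
- remover: Staple remover, 20 mm tall, on the counter behind the file: leave it.
- staples: Box of staples, 27 mm tall, on the counter to the right, near its front edge: leave it.
- marker: Grey capped marker lying on the counter to the right, near its front edge: leave it.

How it is judged:
By the outcome, as a careful person would: the job done as asked, in the order asked, and still so for the second after the job is handed in, with the robot touching nothing.
It also fails if it takes over 48 s, if anything falls off the work surface, if the arm or the gripper's body presses on something with over 40 N, if the wrist force passes 120 N, or if a joint passes its speed limit or range.

ROBOT

A 7-joint arm with a two-finger parallel gripper is mounted at the origin on a cart in front of the work surface, level with it; the furniture and walls round the work are solid. World frame = base frame: x ahead of the robot, y to its left, z up, the work surface at z = 0. Lengths are in mm, angles in degrees, forces in N, time in s.
With the tool pointing down it reaches from about 425 to 825 mm from the base axis. Payload 3.6 kg.
Tool frame: the origin (TCP) lies midway between the tips of the shut fingers; the grasp point (between the pads) lies 19 mm behind it; z points along the fingers, y is the line along which they close (so a half turn about z gives the same grasp; the last joint's range is limited). The gripper opens to 85 mm and grips with 20 to 120 N. Pads are 22 mm wide; open, the fingers measure 114 mm over their backs; the gripper's body (76 mm by 85 mm) begins 54 mm behind the grasp point. The pads swing forward as they close: fully open they stand 13 mm farther back than shut.
Start: joints at [62.596, 35.231, -0.722, 81.555, 0.464, 63.22, -2.315], TCP at [283.787, -584.746, 231.297] pointing down, gripper open.
Joint ranges: [-178.69, 178.69], [-17.37, 117.87], [-77.05, 75.6], [15.02, 138.74], [-78.02, 258.01], [0.78, 113.62], [-162.83, 162.83]. Speed limits (degrees/s): [159.86, 159.86, 180, 180, 180, 180, 180].

INTERFACE

Orientations are given as [roll, pitch, yaw] about the fixed x, y, z axes, in that order (R = Rz(yaw) Ry(pitch) Rx(roll)).
In Python, from workcell import readout, vision, workorder gives the robot as it stands.
- The arm moves only by the tool servo_tool, never from a script. Its argument "moves" is a list of rows, each an object of numbers: "tx", "ty", "tz": the shift along the tool's x, y, z in units of 40 mm (1.0 is 40 mm); "ax", "ay", "az": the turn, a rotation vector about the tool's x, y, z in units of 8 degrees (1.0 is 8 degrees); "grip": the closure, from 0 (fully open) to 1 (shut). In form: [{"tx": .., "ty": .., "tz": .., "ax": .., "ay": .., "az": .., "grip": ..}, ...]. A call has 1 to 8 rows; each row is the pose to reach, as a shift and turn from the pose commanded when the call began, along the tool's axes at that moment; what a row does not reach only later rows make up. A row lasts 1/8 s, in which the tool goes at most 62.5 mm and 10.7 degrees, less where a joint would pass 70% of its speed; a pose out of reach is approached as far as the arm can. A call with a gripper value outside its range is refused whole. The fingers move at their own pace and stop on an object; "force" is the grip in N (left out, the last holds). Time passes only in rows, so rows that repeat a pose let the fingers close. It gives the time, the measured TCP pose, the force, the opening and the grip force at its end, in the units of the state.
- readout.get_obs(): the state, without advancing time (a new reading comes with each control period).
- vision.read_camera(name): name is "side" or "top"; returns a dict with "frame" (480x640x3 uint8, red, green, blue), "z_map" (480x640 float32, mm along the optical axis (not along the pixel's ray), 0 where there is no reading), "K" (3x3 intrinsics, pixels), "eye" and "attitude" of the camera in the world. Camera axes: x right, y up, looking along -z (the intrinsics and any distortion apply to the point x, -y, -z); pixel columns grow to the right and rows downward; lengths in mm; the calibration is good to about 2 mm. A picture is of the moment at which its call begins.
- workorder.job_done(): hands the job in; it is judged then, once.
The state is a dict: "time_s": time; "joint_pos": joint angles; "qvel": joint speeds; "joint_efforts": joint torques, N m; "ee_pos": TCP position; "tcp_rot": TCP orientation; "force": force on the tool from outside, world axes, zero at the start; "wrist_torque": the same for the moment, N m; "grip_width": opening from 0.0 (shut) to 1.0 (fully open); "finger_force": force on a finger pad.
Only numpy, scipy, OpenCV 4.12 (cv2) and the standard library are available. Lean on these libraries where they do the work, as an engineer would, in place of code of your own. Each camera call takes 0.05 s, during which the arm holds its last target. There are 200 camera calls.

## Working session

There is one attempt and no reset: what is moved stays moved. The work goes in short steps, Python scripts to look and compute and a tool call to move; the robot and the scene stay as the last step left them, time stands still between calls to the robot, and variables do not carry over. Pictures are saved under pics/ and viewed, at most 10 in all, crops included, and the job is handed in when it is done.

Besides the shell and the picture viewer there is one more tool, called as a command line: name --argument value ..., lists and objects as JSON in quotes. servo_tool: Moves the arm, as the interface text tells. Its arguments: {"type":"object","properties":{"moves":{"type":"array","items":{"type":"object","properties":{"tx":{"type":"number"},"ty":{"type":"number"},"tz":{"type":"number"},"ax":{"type":"number"},"ay":{"type":"number"},"az":{"type":"number"},"grip":{"type":"number"}}}},"force":{"type":"number"}},"required":["moves"]}

```bash
mkdir -p pics; cat > h.py <<'E'
import numpy as np, cv2
from scipy.spatial.transform import Rotation as R
from workcell import readout, vision, workorder
def cam(n,name=None):
    c=vision.read_camera(n)
    np.savez(f'{n}.npz',**{k:np.asarray(v) for k,v in c.items()})
    if name: cv2.imwrite('pics/'+name,c['frame'][:,:,::-1])
    return c
def rot(a):
    a=np.asarray(a,float)
    return a if a.shape==(3,3) else R.from_euler('xyz',a,degrees=True).as_matrix() if a.size==3 else R.from_quat(a).as_matrix()
def pt(c,u,v,z=None):
    K=c['K']; 
    d=z if z is not None else np.median([q for q in c['z_map'][v-1:v+2,u-1:u+2].ravel() if q>0] or [0])
    p=np.array([(u-K[0,2])/K[0,0]*d,-(v-K[1,2])/K[1,1]*d,-d])
    return rot(c['attitude'])@p+c['eye']
E
python3 - <<'E'
from h import *
for n in('top','side'):
    c=cam(n,n+'1.png'); print(n,c['K'],c['eye'],c['attitude'],[k for k in c])
print(readout.get_obs())
E
```

```text
top [[577.79049945   0.         312.84805446]
 [  0.         577.79049945 245.69736331]
 [  0.           0.           1.        ]] [ 291.51135469  -78.08025932 1565.31274829] [ 1.15336325e+01 -4.80847040e-02 -8.85918886e+01] ['frame', 'z_map', 'K', 'eye', 'attitude']
side [[516.07251401   0.         322.16866616]
 [  0.         516.07251401 236.40641423]
 [  0.           0.           1.        ]] [ 629.50270307 1154.64902517  646.38744864] [ 65.18564906  -0.29441846 178.81930554] ['frame', 'z_map', 'K', 'eye', 'attitude']
{'time_s': 0.1, 'joint_pos': array([62.59531966, 35.28621249, -0.72216917, 81.6336923 ,  0.46551455,
       63.2204294 , -2.31331975]), 'qvel': array([ 0.04372562, -0.17683998,  0.05086959, -0.22691919,  0.02464058,
       -0.05848652,  0.08875661]), 'joint_efforts': array([ 1.59587671e-03, -4.70378709e+01,  2.60406565e-01, -1.71569663e+01,
        1.00885818e-02,  5.84504902e-03, -1.58144866e-05]), 'ee_pos': array([ 283.47145089, -584.14610918,  230.21670388]), 'tcp_rot': array([-1.79862611e+02,  3.46796146e-03,  2.58916092e+01]), 'force': array([-0.02456341,  0.74474352,  0.84505189]), 'wrist_torque': array([-0.01711886, -0.01272788,  0.00285141]), 'finger_force': 0.0, 'grip_width': 1.0017763020241024}
```

View pics/top1.png

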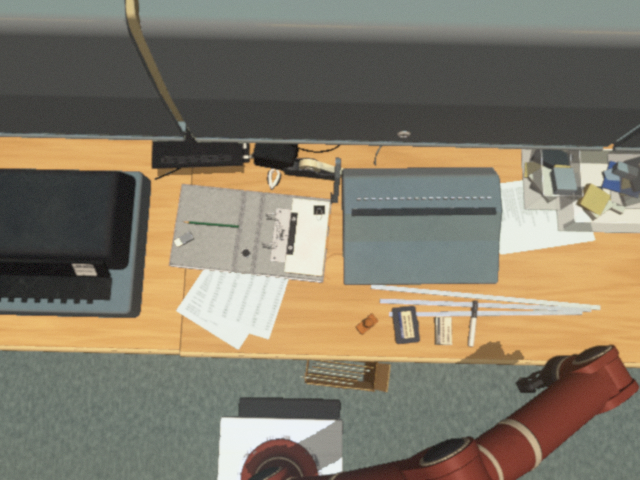

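View pics/side1.png

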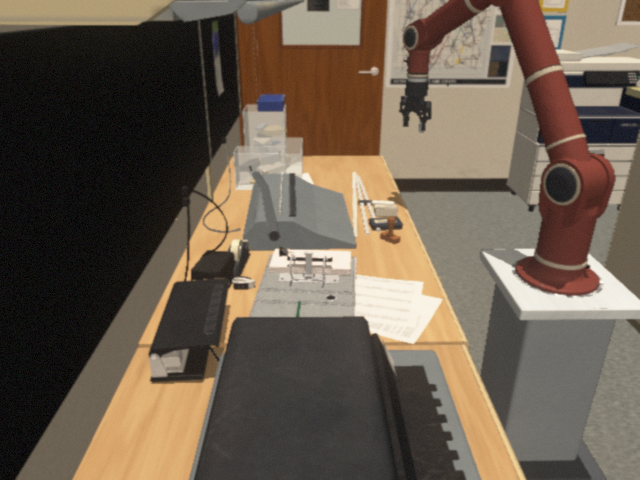

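```bash
python3 - <<'E'
import cv2
a=cv2.imread('pics/top1.png')[175:290,165:340]; cv2.imwrite('pics/tc.png',cv2.resize(a,None,fx=4.5,fy=4.5,interpolation=2))
a=cv2.imread('pics/side1.png')[235:325,245:365]; cv2.imwrite('pics/sc.png',cv2.resize(a,None,fx=6,fy=6,interpolation=2))
E
```

```text
(no output)
```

View pics/tc.png

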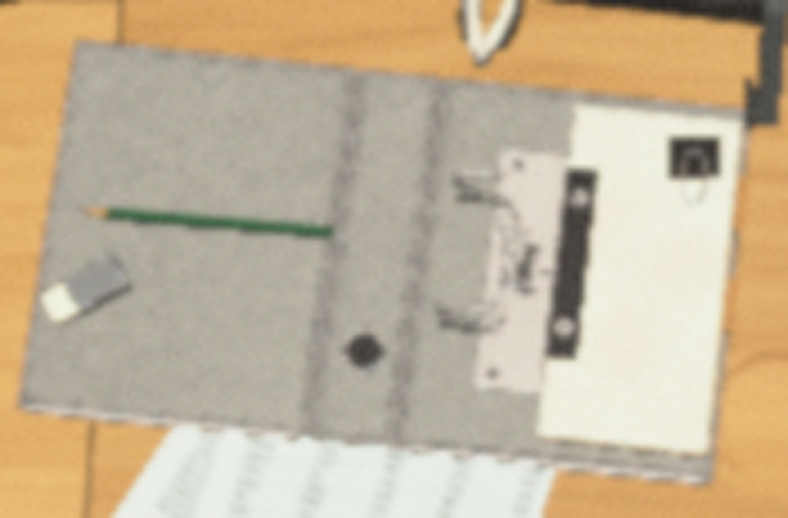

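View pics/sc.png

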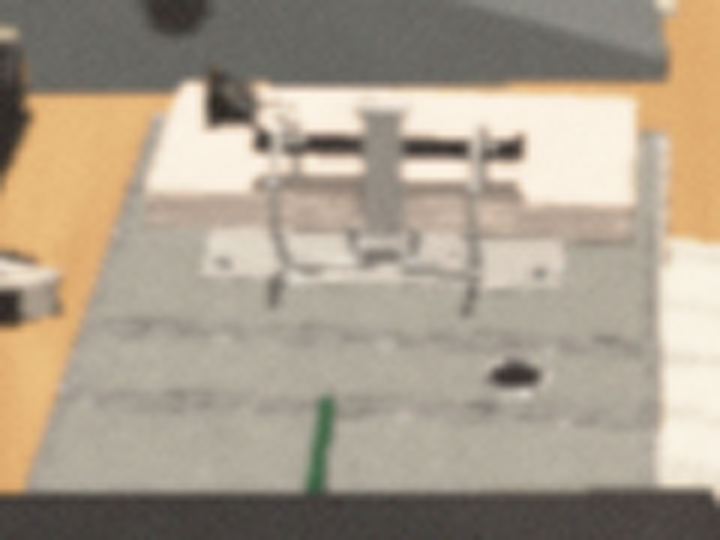

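```bash
cat >> h.py <<'E'
def load(n): return dict(np.load(f'{n}.npz'))
def ray(c,u,v,z):
    e=c['eye']; d=pt(c,u,v,1.0)-e
    return e+d*(z-e[2])/d[2]
def proj(c,p):
    q=rot(c['attitude']).T@(np.asarray(p)-c['eye']); K=c['K']
    return K[0,0]*q[0]/-q[2]+K[0,2],K[1,2]-K[1,1]*q[1]/-q[2]
E
python3 - <<'E'
from h import *
from scipy.optimize import least_squares
T=load('top');S=load('side')
t=lambda x,y:(165+(x+.5)/4.5-.5,175+(y+.5)/4.5-.5)
s=lambda x,y:(245+(x+.5)/6-.5,235+(y+.5)/6-.5)
obs=[(T,t(78,42),(118,300,6.5)),(T,t(20,405),(-118,300,6.5)),(T,t(745,108),(118,-126,6.5)),(T,t(710,480),(-118,-126,6.5)),
(T,t(572,103),(103,-18,24.5)),(T,t(710,450),(-103,-120,24.5)),(T,t(540,436),(-103,-18,24.5)),
(S,s(383,112),(0,0,77)),(S,s(636,100),(-103,-120,24.5)),(S,s(190,83),(103,-120,24.5)),(S,s(146,192),(103,-18,24.5)),(S,s(634,208),(-103,-18,24.5))]
def w(p,q): c,s_=np.cos(p[2]),np.sin(p[2]); return np.array([p[0]+c*q[0]-s_*q[1],p[1]+s_*q[0]+c*q[1],q[2]])
for name,oo in(('T',obs[:7]),('S',obs[7:]),('all',obs)):
    f=lambda p:np.ravel([np.subtract(proj(c,w(p,q)),uv) for c,uv,q in oo])
    r=least_squares(f,[600,0,-.1],loss='soft_l1');p=r.x
    print(name,p[:2],np.degrees(p[2]));
print(f(p).reshape(-1,2).round(1))
for (u,v) in [t(580,172),t(597,172),t(578,357),t(547,355)]:
    print(ray(T,u,v,46).round(1))
for q in [(0,0,75.5),(0,-28,46),(0,60,21.5)]: print(q,w(p,q).round(1))
# bar height from depth
for q in [(-20,-28,46),(0,-28,46),(20,-28,46),(0,-70,24.5)]:
    u,v=map(lambda a:int(round(a)),proj(T,w(p,q))); print(pt(T,u,v).round(1))
E
```

```text
T [638.57083461  13.84877613] -4.445946310470763
S [636.59713303  17.87935214] -5.449151647936888
all [637.32579103  14.75258265] -4.611776577352263
[[-1.1 -0.5]
 [-1.2  1.1]
 [ 1.3  0.2]
 [ 0.5  0.7]
 [ 0.6  0.7]
 [-1.   0.7]
 [-0.9 -0.1]
 [-0.1 -1.3]
 [-0.6 -0.5]
 [-1.7 -0. ]
 [-0.1 -0.6]
 [-0.7 -0.6]]
[691.2 -17.   46. ]
[691.5 -27.2  46. ]
[577.7 -19.3  46. ]
[578.4  -0.9  46. ]
(0, 0, 75.5) [637.3  14.8  75.5]
(0, -28, 46) [635.1 -13.2  46. ]
(0, 60, 21.5) [642.2  74.6  21.5]
[616.  -12.5  44.3]
[635.1 -12.   45.5]
[655.  -14.   43.6]
[632.6 -55.   24.2]
```

The file sits at about (637, 15) with yaw -4.6°. The lever is upright at top-crop (525,265), and the bar runs from (580,172) to (562,355). I'll move above the bar with the fingers shut.

servo_tool --moves '[{"tx":1.4,"ty":-0.9,"az":-0.74,"grip":1},{"tx":2.8,"ty":-1.8,"az":-1.49,"grip":1},{"tx":4.2,"ty":-2.7,"az":-2.23,"grip":1},{"tx":5.6,"ty":-3.6,"az":-2.98,"grip":1},{"tx":7.0,"ty":-4.5,"az":-3.72,"grip":1},{"tx":8.5,"ty":-5.4,"az":-4.46,"grip":1},{"tx":9.9,"ty":-6.3,"az":-5.2,"grip":1},{"tx":11.3,"ty":-7.2,"az":-5.95,"grip":1}]' --force 40

```text
invalid input at $.moves[0]: expected keys tx, ty, tz, ax, ay, az, grip
```

```bash
cat > d.py <<'E'
from h import *
import sys
o=readout.get_obs(); M=rot(o['tcp_rot'])
g=np.array(list(map(float,sys.argv[1:4])))
print(o['time_s'],o['ee_pos'].round(1),o['tcp_rot'].round(2),o['force'].round(1),o['grip_width'])
print('t',(M.T@(g-o['ee_pos'])/40).round(3))
W=R.from_euler('xyz',[180,0,85.4],degrees=True)
print('a',(np.degrees((R.from_matrix(M).inv()*W).as_rotvec())/8).round(3))
E
python3 d.py 635.1 -13.2 130
```

```text
0.1 [ 283.5 -584.1  230.2] [-179.86    0.     25.89] [-0.   0.7  0.8] 1.0017763020241024
t [14.141 -8.996  2.526]
a [-0.016 -0.009 -7.439]
```

servo_tool --moves '[{"tx":1.4,"ty":-0.9,"tz":0,"ax":0,"ay":0,"az":-0.74,"grip":1},{"tx":2.8,"ty":-1.8,"tz":0,"ax":0,"ay":0,"az":-1.49,"grip":1},{"tx":4.2,"ty":-2.7,"tz":0,"ax":0,"ay":0,"az":-2.23,"grip":1},{"tx":5.6,"ty":-3.6,"tz":0,"ax":0,"ay":0,"az":-2.98,"grip":1},{"tx":7.0,"ty":-4.5,"tz":0,"ax":0,"ay":0,"az":-3.72,"grip":1},{"tx":8.5,"ty":-5.4,"tz":0,"ax":0,"ay":0,"az":-4.46,"grip":1},{"tx":9.9,"ty":-6.3,"tz":0,"ax":0,"ay":0,"az":-5.2,"grip":1},{"tx":11.3,"ty":-7.2,"tz":0,"ax":0,"ay":0,"az":-5.95,"grip":1}]' --force 40

```text
time_s: 1.1
ee_pos: [546.5, -157.4, 231.1]
tcp_rot: [-180.0, 0.0, 73.7]
force: [0.2, 0.2, -0.3]
grip_width: -0.0
finger_force: 0.0
```

```bash
python3 d.py 635.1 -13.2 130
```

```text
1.1 [ 546.5 -157.4  231.1] [-1.7998e+02  2.0000e-02  7.3660e+01] [ 0.2  0.2 -0.3] -5.008430091533488e-05
t [4.083 1.113 2.525]
a [-0.003  0.002 -1.467]
```

servo_tool --moves '[{"tx":1.3,"ty":0.35,"tz":0,"ax":0,"ay":0,"az":-0.7,"grip":1},{"tx":2.5,"ty":0.7,"tz":0.5,"ax":0,"ay":0,"az":-1.4,"grip":1},{"tx":3.25,"ty":0.9,"tz":1.2,"ax":0,"ay":0,"az":-1.5,"grip":1},{"tx":3.25,"ty":0.9,"tz":2.0,"ax":0,"ay":0,"az":-1.5,"grip":1},{"tx":3.25,"ty":0.9,"tz":2.5,"ax":0,"ay":0,"az":-1.5,"grip":1},{"tx":3.25,"ty":0.9,"tz":2.5,"ax":0,"ay":0,"az":-1.5,"grip":1},{"tx":3.25,"ty":0.9,"tz":2.5,"ax":0,"ay":0,"az":-1.5,"grip":1},{"tx":3.25,"ty":0.9,"tz":2.5,"ax":0,"ay":0,"az":-1.5,"grip":1}]'

```text
time_s: 2.1
ee_pos: [618.1, -44.7, 132.6]
tcp_rot: [179.9, -0.0, 85.5]
force: [1.2, 0.1, -0.6]
grip_width: 0.001
finger_force: 0.0
```

```bash
python3 d.py 635.1 -13.2 130; python3 - <<'E'
from h import *
c=cam('side')
a=c['frame'][200:310,255:365,::-1]; cv2.imwrite('pics/sd.png',cv2.resize(a,None,fx=5.4,fy=5.4,interpolation=2))
E
```

```text
2.1 [618.1 -44.7 132.6] [ 1.7986e+02 -1.0000e-02  8.5470e+01] [ 1.2  0.1 -0.6] 0.0014983709100111606
t [0.818 0.361 0.067]
a [ 0.018 -0.001  0.009]
```

View pics/sd.png

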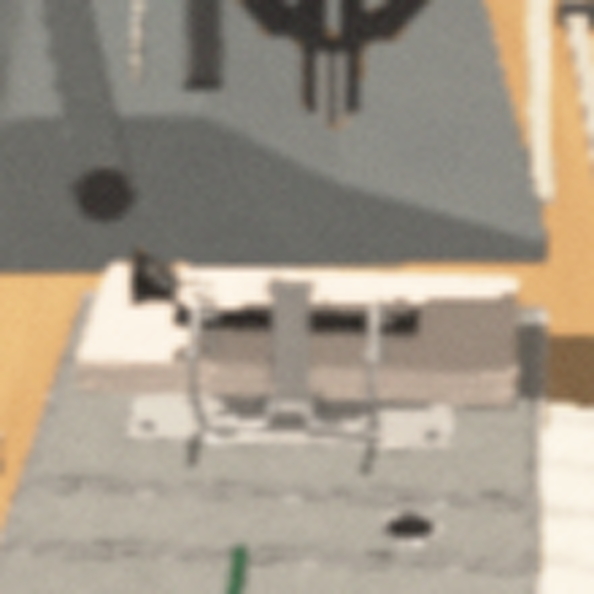

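The hand is above the slips with the finger tips at crop (333,115). The lever stands at (290,345) and nothing has been disturbed. Next I'll move over the bar and down.

servo_tool --moves '[{"tx":0.4,"ty":0.18,"tz":0,"ax":0,"ay":0,"az":0,"grip":1},{"tx":0.82,"ty":0.36,"tz":0.3,"ax":0,"ay":0,"az":0,"grip":1},{"tx":0.82,"ty":0.36,"tz":0.8,"ax":0,"ay":0,"az":0,"grip":1},{"tx":0.82,"ty":0.36,"tz":1.3,"ax":0,"ay":0,"az":0,"grip":1},{"tx":0.82,"ty":0.36,"tz":1.8,"ax":0,"ay":0,"az":0,"grip":1},{"tx":0.82,"ty":0.36,"tz":1.8,"ax":0,"ay":0,"az":0,"grip":1}]'

```text
time_s: 2.9
ee_pos: [633.0, -11.1, 56.9]
tcp_rot: [-179.7, -0.0, 85.6]
force: [0.2, 0.2, 1.1]
grip_width: -0.003
finger_force: 0.0
```

```bash
python3 d.py 635.1 -13.2 28; python3 - <<'E'
from h import *
c=cam('side'); t=cam('top')
a=c['frame'][230:300,270:350,::-1]; a=cv2.resize(a,(480,420),interpolation=2)
b=t['frame'][195:255,240:320,::-1]; b=cv2.resize(b,(320,240),interpolation=2)
o=np.zeros((420,800,3),np.uint8); o[:,:480]=a;o[:240,480:]=b
cv2.imwrite('pics/se.png',o)
E
```

```text
2.9 [633.  -11.1  56.9] [-1.7973e+02 -3.0000e-02  8.5610e+01] [0.2 0.2 1.1] -0.0033112506843822635
t [-0.048  0.06   0.723]
a [-0.033 -0.004  0.026]
```

View pics/se.png

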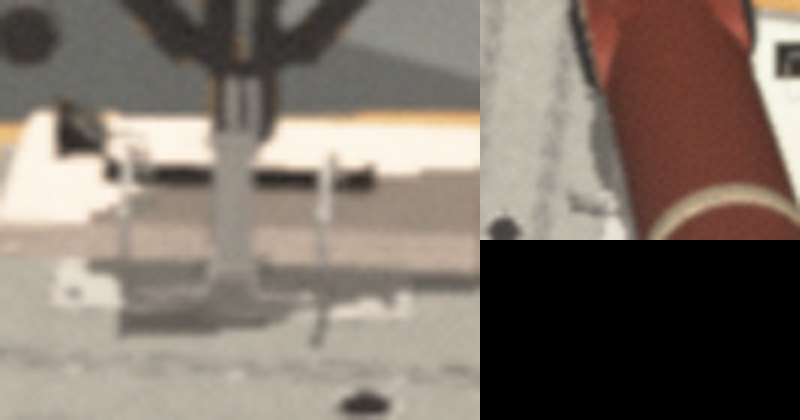

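Fingers (side crop x 210–275) are just behind the lever (213–252) and above the bar. I'll press next.

servo_tool --moves '[{"tx":-0.05,"ty":0.07,"tz":0.15,"ax":0,"ay":0,"az":0,"grip":1},{"tx":-0.05,"ty":0.07,"tz":0.25,"ax":0,"ay":0,"az":0,"grip":1},{"tx":-0.05,"ty":0.07,"tz":0.35,"ax":0,"ay":0,"az":0,"grip":1},{"tx":-0.05,"ty":0.07,"tz":0.45,"ax":0,"ay":0,"az":0,"grip":1},{"tx":-0.05,"ty":0.07,"tz":0.55,"ax":0,"ay":0,"az":0,"grip":1},{"tx":-0.05,"ty":0.07,"tz":0.65,"ax":0,"ay":0,"az":0,"grip":1},{"tx":-0.05,"ty":0.07,"tz":0.7,"ax":0,"ay":0,"az":0,"grip":1},{"tx":-0.05,"ty":0.07,"tz":0.7,"ax":0,"ay":0,"az":0,"grip":1}]'

```text
time_s: 4.0
ee_pos: [636.8, -15.1, 30.9]
tcp_rot: [-180.0, -0.0, 85.5]
force: [-0.2, 0.3, 0.0]
grip_width: 0.001
finger_force: 0.1
```

```bash
python3 d.py 635.1 -13.2 28
```

```text
4.0 [636.8 -15.1  30.9] [-1.7997e+02 -2.0000e-02  8.5490e+01] [-0.2  0.3  0. ] 0.0006542319374213409
t [ 0.043 -0.045  0.073]
a [-0.003 -0.002  0.011]
```

servo_tool --moves '[{"tx":0,"ty":0,"tz":0.05,"ax":0,"ay":0,"az":0,"grip":1},{"tx":0,"ty":0,"tz":0.08,"ax":0,"ay":0,"az":0,"grip":1},{"tx":0,"ty":0,"tz":0.1,"ax":0,"ay":0,"az":0,"grip":1},{"tx":0,"ty":0,"tz":0.12,"ax":0,"ay":0,"az":0,"grip":1}]'

```text
time_s: 4.5
ee_pos: [636.9, -15.1, 28.1]
tcp_rot: [-180.0, 0.0, 85.5]
force: [-3.6, -0.6, 13.1]
grip_width: 0.004
finger_force: 6.5
```

servo_tool --moves '[{"tx":0,"ty":0,"tz":0.04,"ax":0,"ay":0,"az":0,"grip":1},{"tx":0,"ty":0,"tz":0.04,"ax":0,"ay":0,"az":0,"grip":1}]'

```text
time_s: 4.75
ee_pos: [636.9, -15.1, 28.0]
tcp_rot: [180.0, 0.0, 85.5]
force: [-5.4, -0.5, 17.3]
grip_width: 0.003
finger_force: 8.6
```

servo_tool --moves '[{"tx":0,"ty":0,"tz":-0.3,"ax":0,"ay":0,"az":0,"grip":1},{"tx":0,"ty":0,"tz":-0.6,"ax":0,"ay":0,"az":0,"grip":1},{"tx":0,"ty":0,"tz":-0.95,"ax":0,"ay":0,"az":0,"grip":1},{"tx":0,"ty":0,"tz":-0.95,"ax":0,"ay":0,"az":0,"grip":1}]'

```text
time_s: 5.25
ee_pos: [638.0, -15.0, 64.4]
tcp_rot: [179.8, -0.0, 85.5]
force: [0.1, 0.0, 0.3]
grip_width: 0.0
finger_force: 0.0
```

```bash
python3 d.py 636.3 3 64; python3 - <<'E'
from h import *
c=cam('side')
a=c['frame'][230:300,270:350,::-1]; a=cv2.resize(a,(560,490),interpolation=2)
cv2.imwrite('pics/sf.png',a)
E
```

```text
5.25 [638.  -15.   64.4] [ 1.7983e+02 -3.0000e-02  8.5480e+01] [0.1 0.  0.3] 0.000357046028721076
t [ 0.446 -0.079  0.009]
a [ 0.021 -0.004  0.01 ]
```

View pics/sf.png

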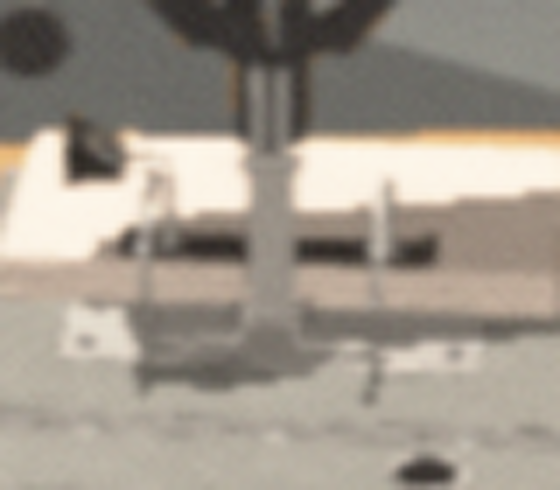

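Bar lies on the slips (row ~245), and the fingers are right behind the lever (x 245–298). I'll push the lever along its arc.

servo_tool --moves '[{"tx":0.2,"ty":0,"tz":0,"ax":0,"ay":0,"az":0,"grip":1},{"tx":0.35,"ty":0,"tz":0,"ax":0,"ay":0,"az":0,"grip":1},{"tx":0.5,"ty":0,"tz":0.02,"ax":0,"ay":0,"az":0,"grip":1},{"tx":0.62,"ty":0,"tz":0.05,"ax":0,"ay":0,"az":0,"grip":1},{"tx":0.74,"ty":0,"tz":0.09,"ax":0,"ay":0,"az":0,"grip":1},{"tx":0.86,"ty":0,"tz":0.14,"ax":0,"ay":0,"az":0,"grip":1}]'

```text
time_s: 6.05
ee_pos: [640.0, 19.2, 57.6]
tcp_rot: [179.9, -0.0, 85.5]
force: [0.2, -1.8, 3.5]
grip_width: -0.001
finger_force: 1.4
```

servo_tool --moves '[{"tx":0.12,"ty":0,"tz":0.06,"ax":0,"ay":0,"az":0,"grip":1},{"tx":0.24,"ty":0,"tz":0.13,"ax":0,"ay":0,"az":0,"grip":1},{"tx":0.36,"ty":0,"tz":0.21,"ax":0,"ay":0,"az":0,"grip":1},{"tx":0.48,"ty":0,"tz":0.3,"ax":0,"ay":0,"az":0,"grip":1},{"tx":0.6,"ty":0,"tz":0.42,"ax":0,"ay":0,"az":0,"grip":1},{"tx":0.7,"ty":0,"tz":0.5,"ax":0,"ay":0,"az":0,"grip":1}]'

```text
time_s: 6.8
ee_pos: [641.4, 47.6, 36.7]
tcp_rot: [-179.9, -0.0, 85.5]
force: [0.5, -0.8, 0.2]
grip_width: 0.002
finger_force: 0.0
```

```bash
python3 d.py 640 20 140; python3 - <<'E'
from h import *
c=cam('side')
a=c['frame'][230:310,265:355,::-1]; a=cv2.resize(a,(630,560),interpolation=2)
cv2.imwrite('pics/sg.png',a)
E
```

```text
6.8 [641.4  47.6  36.7] [-1.7994e+02 -1.0000e-02  8.5510e+01] [ 0.5 -0.8  0.2] 0.002108891185857065
t [-0.691  0.016 -2.583]
a [-0.007 -0.002  0.014]
```

View pics/sg.png

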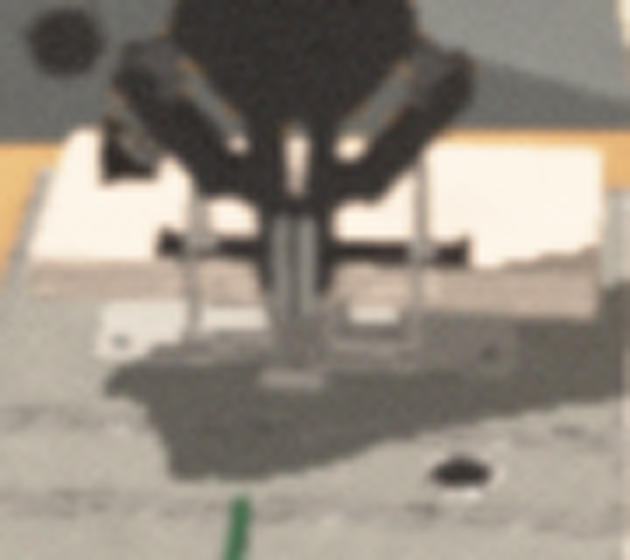

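The lever is flat (tip at 290,380) and the arches are on the posts. I'll retract straight up and clear.

servo_tool --moves '[{"tx":0,"ty":0,"tz":-0.5,"ax":0,"ay":0,"az":0,"grip":1},{"tx":0,"ty":0,"tz":-1.5,"ax":0,"ay":0,"az":0,"grip":1},{"tx":0,"ty":0,"tz":-2.8,"ax":0,"ay":0,"az":0,"grip":1},{"tx":0,"ty":0,"tz":-4.2,"ax":0,"ay":0,"az":0,"grip":1},{"tx":-1.3,"ty":-0.2,"tz":-5,"ax":0,"ay":0,"az":0,"grip":1},{"tx":-2.7,"ty":-0.5,"tz":-5,"ax":0,"ay":0,"az":0,"grip":1},{"tx":-4.1,"ty":-0.8,"tz":-5,"ax":0,"ay":0,"az":0,"grip":1},{"tx":-5.5,"ty":-1.2,"tz":-5,"ax":0,"ay":0,"az":0,"grip":1}]'

```text
time_s: 7.85
ee_pos: [576.3, -170.7, 239.5]
tcp_rot: [179.8, 0.1, 85.5]
force: [0.2, -0.4, -0.4]
grip_width: 0.002
finger_force: 0.0
```

servo_tool --moves '[{"tx":-1.2,"ty":-0.3,"tz":0,"ax":0,"ay":0,"az":0,"grip":1},{"tx":-1.8,"ty":-0.5,"tz":0,"ax":0,"ay":0,"az":0,"grip":1},{"tx":-1.8,"ty":-0.5,"tz":0,"ax":0,"ay":0,"az":0,"grip":1},{"tx":-1.8,"ty":-0.5,"tz":0,"ax":0,"ay":0,"az":0,"grip":1}]'

```text
time_s: 8.35
ee_pos: [552.0, -236.7, 238.4]
tcp_rot: [179.9, -0.1, 85.6]
force: [0.9, 0.7, -0.7]
grip_width: -0.001
finger_force: 0.0
```

```bash
python3 d.py 640 20 140; python3 - <<'E'
from h import *
c=cam('side');t=cam('top')
a=cv2.resize(c['frame'][235:310,260:360,::-1],(500,375),interpolation=2)
b=cv2.resize(t['frame'][175:290,165:340,::-1],(300,197),interpolation=2)
b2=cv2.resize(t['frame'][195:275,240:335,::-1],(300,253),interpolation=2)
o=np.zeros((450,800,3),np.uint8);o[:375,:500]=a;o[:197,500:]=b;o[197:,500:]=b2
cv2.imwrite('pics/si.png',o)
E
```

```text
8.35 [ 552.  -236.7  238.4] [ 1.7989e+02 -8.0000e-02  8.5620e+01] [ 0.9  0.7 -0.7] -0.0005146263679423434
t [6.564 1.699 2.472]
a [ 0.014 -0.01   0.027]
```

View pics/si.png

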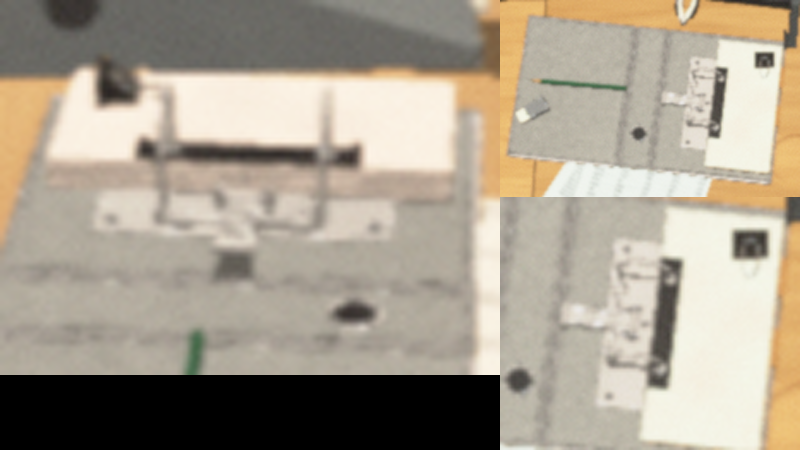

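Bar down, arches on the posts, other items unmoved. I'll check the lever tip and bar numerically.

```bash
python3 - <<'E'
from h import *
S=load('side');T=load('top')
a=np.radians(-4.6)
w=lambda q:(637.3+np.cos(a)*q[0]-np.sin(a)*q[1],14.8+np.sin(a)*q[0]+np.cos(a)*q[1],q[2])
for th in(1.0,1.2,1.45):
    q=w((0,60*np.sin(th),15.5+60*np.cos(th)));u,v=proj(S,q);U,V=proj(T,q)
    print(th,'side crop',(u-260)*5,(v-235)*5,'top crop',500+(U-240)*3.16,197+(V-195)*3.16)
for z in(28,33,48):
    for x in(-20,20):
        u,v=proj(S,w((x,-18.5,z)));print(z,x,(u-260)*5,(v-235)*5)
for q in[(0,60,21),(0,50,21),(20,-28,28),(-20,-28,28)]:
    U,V=proj(T,w(q));print(q,pt(T,round(U),round(V)).round(1))
    U,V=proj(S,w(q));print('  S',pt(S,round(U),round(V)).round(1))
E
```

```text
1.0 side crop 233.05501284667855 186.04382966598962 top crop 570.9357858820057 307.08366662385026
1.2 side crop 232.23802596362617 211.0252007199037 top crop 565.7056538472193 309.2574994187303
1.45 side crop 231.8086400429874 241.09936089303346 top crop 562.999420794902 312.6073627096051
28 -20 284.45182442480785 156.3774538878218
28 20 205.93532478979768 153.80434951778398
33 -20 284.46017542589715 147.65958211911084
33 20 205.81783679995823 145.09619823975214
48 -20 284.4853900565005 121.33723897122934
48 20 205.4631025672751 118.80347363085946
(0, 60, 21) [640.5  73.8  24.5]
  S [642.9  76.6  22. ]
(0, 50, 21) [641.1  65.7  22.9]
  S [640.6  67.1  22. ]
(20, -28, 28) [656.1 -13.4  27.1]
  S [653.9 -16.5  27.1]
(-20, -28, 28) [613.5 -12.1  29.9]
  S [615.5 -10.9  26.9]
```

Lever flat at 1.45 rad, bar at 28 mm, file unmoved.

```bash
python3 -c "
from workcell import workorder; print(workorder.job_done())"
```

```text
the job is handed in; nothing more can be done
None
```

The job is handed in: the bar is pressed down on the slips, the lever is snapped flat with the arches shut on the posts, the file and the items on it show no movement in the last pictures, and the hand is clear (8.4 s of the 48 s used).

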